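# Open the satellite's touch-catch hatch and seat the battery

### The job

Press the yellow slanted hatch of the satellite so that its touch catch lets go, back off and let it spring ajar by itself, then swing it open as far as it goes. Inside, slide the green battery block along the bay floor until it drops fully home in the pocket in the middle of the bay. Leave the red cap in the bay and the screwdriver and bottle on the bench where they are.

Things in the scene. Friction and masses are not known exactly. Their poses are not given: they have to be found in the camera images.
- sat: White satellite body on a cradle, fixed to the bench: chamfered prism 380 long (its y) x 220 (its x) x 157 high. Origin on the bench top under its centre, z up, +x to the hatch side (away from the robot, give or take 0.3 rad). Points given below as (x, y, z) are mm in this frame. The flat top is 157 high and ends at x = 36; the 45-degree hatch facet falls from there to the hinge.
- hatch (a joint): Hatch angle, rad. 0 shut and latched; pressed in at the black strip past -0.045 (3 mm, 4 to 10 N; stop at -0.075, 5 mm) the catch lets go and, once the finger withdraws, a spring throws the hatch ajar to about 0.6. It never latches again. Upright at 0.785. Hinge friction holds it anywhere up to some 30 degrees past upright; beyond that it sinks slowly to its stop at 2.2, nearly level.
- hatch_edge (a point): Middle of the hatch's free upper edge, outer face; moves with it; x = outward normal (level and up in equal parts when shut), y along the hinge, z hinge to edge. The hatch: yellow plate 330 wide (y), 80 from hinge to edge, 6 thick, no handle; a black touch strip 100 x 12 has its midline 14 below the edge. Shut, its inner face runs from (100, y, 98) up and back to (43, y, 155).
- hatch_hinge (a point): Middle of the hinge line, fixed on the satellite at (100, 0, 98), on the hatch's inner face. The hinge runs along the satellite's y, at the hatch's lower edge; the hatch swings outwards (+x) and down.
- pocket (a point): Centre of the pocket's bottom at (66, 0, 78), axes as the satellite's. The bay behind the hatch spans y -145 to 145, open upwards once the hatch is open: back wall face x = 40, front sill x = 92 to 100 and 96 high, floor at height 85. The pocket is a break in the floor, y -30.5 to 30.5, from back wall to sill, 7 deep.
- battery: Green battery block, 140 to 280 g, loose on the bay floor beside the pocket (either side), centre 60 to 74 from the middle. Origin: centre of its underside; axes within 0.05 rad of the satellite's. 46 (x) x 56 (y) x 16 high, raised to 34 high for x from -23 to +3. Slides along y with 3 play each side between wall and sill; over 40 of free floor beyond it to the bay's end wall.
- red_cap: Red metal cap, 28 diameter x 22 high, loose on the bay floor on the other side of the pocket from the battery. Origin at the centre of its underside. To be left alone.
- driver: Orange-handled screwdriver lying on the bench to the robot's left, clear of the satellite. Origin underneath it; it lies along its x. To be left alone.
- solvent: White closed bottle, 56 diameter x 130 high, standing on the bench to the robot's right. Origin at the centre of its underside. To be left alone.

How it is judged:
By the outcome, as a careful person would: the job done as asked, in the order asked, and still so for the second after the job is handed in, with the robot touching nothing.
It also fails if it takes over 58 s, if anything falls off the work surface, if the arm or the gripper's body presses on something with over 40 N, if the wrist force passes 120 N, or if a joint passes its speed limit or range.

### The arm

A 6-joint arm with a two-finger parallel gripper is mounted at the origin on the work surface. World frame = base frame: x ahead of the robot, y to its left, z up, the work surface at z = 0. Lengths are in m, angles in degrees, forces in N, time in s.
With the tool pointing down it reaches from about 0.4 to 0.825 m from the base axis. Payload 7 kg.
Tool frame: the origin (TCP) lies between the finger pads; the fingertips stand 22 mm ahead of it and the grasp point (between the pads) lies 3 mm ahead of it; z points along the fingers, y is the direction in which the jaws open and shut (so a half turn about z gives the same grasp; the last joint's range is limited). The gripper opens to 88 mm and grips with 3 to 60 N. Pads are 19 mm wide; open, the fingers measure 130 mm over their backs; the gripper's body (78 mm by 193 mm) begins 47 mm behind the grasp point.
Start: joints at [-48.18, 20.546, 0.682, 0, -70.136, -16.507], TCP at [0.289, -0.61, 0.249] pointing down, gripper open.
Joint ranges: [-176.03, 176.03], [-82.01, 121.73], [-58.28, 71.71], [-173.87, 95.51], [-174.79, -0.11], [-173.66, 173.66]. Speed limits (degrees/s): [136.94, 136.94, 172.46, 180, 180, 180].

### API

Orientations are given as [roll, pitch, yaw] about the fixed x, y, z axes, in that order (R = Rz(yaw) Ry(pitch) Rx(roll)).
In Python, from plant import telemetry, cams, r gives the robot as it stands.
- The arm moves only by the tool carry_out, never from a script. Its argument "commands" is one flat list of numbers, 5 for each row, row after row: the shift along the world's x, y, z as a fraction of full scale, then the turn about the world's z as a fraction of full scale, then the gripper's target within -1 to 1 (shut at 1, half-way at 0, fully open at -1). In form: [x, y, z, turn, claw, x, y, z, turn, claw, ...]. A call has 1 to 8 rows; each row shifts and turns the commanded pose from where the row before left it; what a row does not reach is not made up. Full scale, the value 1, is 0.04 m for a shift and 4 degrees for a turn. A row lasts 1/10 s, in which the tool goes at most 50 mm and 8.59 degrees, less where a joint would pass 70% of its speed; a pose out of reach is approached as far as the arm can. A call with a number of a shift or a turn outside -1 to 1 is refused whole. A call with a gripper value outside its range is refused whole. The fingers move at their own pace and stop on an object; "grip_force" is the grip in N (left out, the last holds). Time passes only in rows, so rows that do not move let the fingers close. It gives the time, the measured TCP pose, the force and the opening at its end, in the units of the state.
- telemetry.get_state(): the state, without advancing time (a new reading comes with each control period).
- cams.capture(name): name is "side" or "top" or "wrist"; returns a dict with "frame" (480x640x3 uint8, red, green, blue), "camera_matrix" (3x3 intrinsics, pixels), "camera_from_world" (4x4, takes a point from world to camera coordinates); the wrist camera has in their place "mount" (4x4, takes a point from camera to tool coordinates, whose origin is the TCP and whose axes are the flange's). Camera axes: x right, y down, z forward; pixel columns grow to the right and rows downward; lengths in m; the calibration is good to about 2 mm. A picture is of the moment at which its call begins: read the wrist's pose just before it. There is no depth.
- r.close_job(): hands the job in, once; it reports no verdict.
The state is a dict: "time_s": time; "joints": joint angles; "qd": joint speeds; "joint_torque": joint torques, N m; "tcp_pos": TCP position; "eef_rot": TCP orientation; "contact_force": force on the tool from outside, world axes, zero at the start; "moment": the same for the moment, N m; "gripper_width": finger opening in m.
Only numpy, scipy, OpenCV 4.12 (cv2) and the standard library are available. Lean on these libraries where they do the work, as an engineer would, in place of code of your own. Each camera call takes 0.05 s, during which the arm holds its last target. There are 200 camera calls.

## Working session

There is one attempt and no reset: what is moved stays moved. The work goes in short steps, Python scripts to look and compute and a tool call to move; the robot and the scene stay as the last step left them, time stands still between calls to the robot, and variables do not carry over. Pictures are saved under pics/ and viewed, about 8 in all and at most 12, crops included, and the job is handed in when it is done.

Besides the shell and the picture viewer there is one more tool, called as name(argument=value, ...), one argument or row to a line, values as JSON. carry_out: Moves the arm, as the interface text tells. Shift numbers are shares of 0.04 m and turn numbers shares of 4 degrees, none past 1 either way. Its arguments: {"type":"object","properties":{"commands":{"type":"array"},"grip_force":{"type":"number"}},"required":["commands"]}

```bash
mkdir -p pics; ls
python3 - <<'E'
from plant import telemetry, cams, r
import cv2,numpy as np
print(telemetry.get_state())
for n in("side","top"):
    c=cams.capture(n);cv2.imwrite(f"pics/{n}0.png",c["frame"][:,:,::-1]);print(n,c["camera_matrix"].tolist(),np.round(c["camera_from_world"],4).tolist())
c=cams.capture("wrist");print(c["camera_matrix"].tolist(),np.round(c["mount"],4).tolist())
E
```

```text
pics
{'time_s': 0.0, 'joints': array([-4.81799535e+01,  2.05920456e+01,  6.33865715e-01, -1.93425758e-02,
       -7.01356740e+01, -1.65065253e+01]), 'qd': array([-0.02954358, -0.04223097,  0.0300048 ,  0.02494773,  0.06083463,
        0.02251514]), 'joint_torque': array([ 6.81620240e-04, -5.82713270e+01,  2.93075609e+01,  6.99726373e+00,
        7.39057374e-03, -2.01829639e-04]), 'tcp_pos': array([ 0.2883896 , -0.60979502,  0.24761891]), 'eef_rot': array([ 1.79904847e+02, -9.23486348e-03, -1.54693059e+02]), 'contact_force': array([ 0.14083648, -0.52560882, -0.1440428 ]), 'moment': array([0.02153492, 0.00872991, 0.01703993]), 'gripper_width': 0.08726479629267449}
side [[598.4880514544186, 0.0, 315.1555749540176], [0.0, 598.4880514544186, 233.46277227071812], [0.0, 0.0, 1.0]] [[-0.9541, -0.2992, 0.0106, 0.5073], [-0.1627, 0.4886, -0.8572, 0.1715], [0.2513, -0.8196, -0.5149, 1.3548], [0.0, 0.0, 0.0, 1.0]]
top [[575.486998358336, 0.0, 319.58335345508004], [0.0, 575.486998358336, 250.32090203420708], [0.0, 0.0, 1.0]] [[0.0038, -1.0, 0.003, 0.0177], [-0.9824, -0.0043, -0.1866, 0.5263], [0.1866, -0.0023, -0.9824, 1.533], [0.0, 0.0, 0.0, 1.0]]
[[334.55065598279936, 0.0, 326.32841583094915], [0.0, 334.55065598279936, 232.86225162332934], [0.0, 0.0, 1.0]] [[-0.0015, -0.9647, -0.2635, 0.0708], [1.0, -0.0016, 0.0002, 0.0015], [-0.0006, -0.2635, 0.9647, -0.1354], [0.0, 0.0, 0.0, 1.0]]
```

View pics/side0.png

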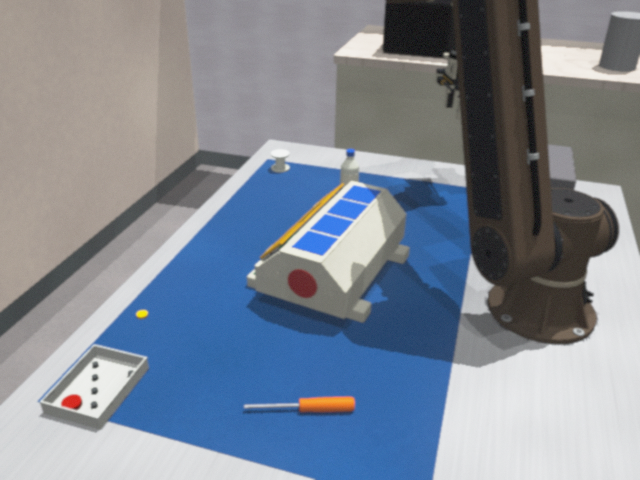

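View pics/top0.png

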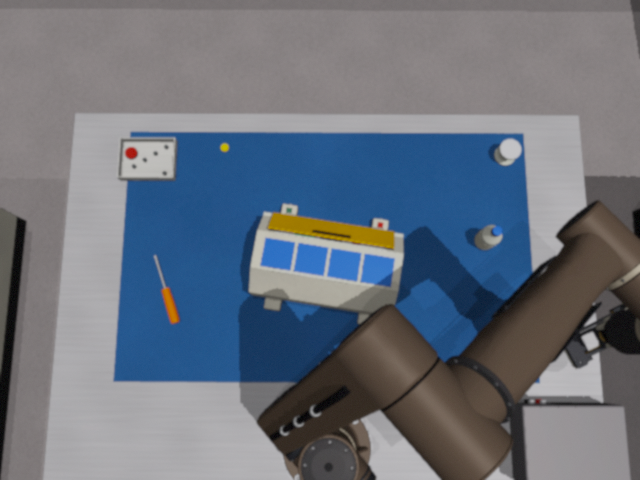

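The side view shows the satellite with its yellow hatch facing away from the robot. In the top view the yellow hatch runs from about (268,222) to (395,243), with the black strip at (331,234). The screwdriver is at (167,295) and the bottle at (489,237).

```bash
cat > h.py <<'E'
import numpy as np,cv2
from plant import telemetry,cams,r
def cast(c,uv,z,Twc=None):
    K=c["camera_matrix"];T=np.linalg.inv(c["camera_from_world"]) if Twc is None else Twc
    d=T[:3,:3]@np.linalg.inv(K)@np.array([uv[0],uv[1],1.]);o=T[:3,3]
    return o+d*(z-o[2])/d[2]
def proj(c,p):
    T=c["camera_from_world"];q=c["camera_matrix"]@(T[:3,:3]@p+T[:3,3]);return q[:2]/q[2]
def grab(n):
    c=cams.capture(n);c["hsv"]=cv2.cvtColor(c["frame"],cv2.COLOR_RGB2HSV);return c
def quad(m):
    cs=cv2.findContours(m,cv2.RETR_EXTERNAL,cv2.CHAIN_APPROX_NONE)[0]
    k=max(cs,key=cv2.contourArea);k=cv2.convexHull(k)
    for e in np.arange(1,15,.5):
        a=cv2.approxPolyDP(k,e,True)[:,0]
        if len(a)==4:return a.astype(float)
def se2(A,B):
    a,b=A[:,:2],B[:,:2];za=(a-a.mean(0))@[1,1j];zb=(b-b.mean(0))@[1,1j]
    t=np.angle(np.sum(zb*za.conj()));R=np.array([[np.cos(t),-np.sin(t)],[np.sin(t),np.cos(t)]])
    o=b.mean(0)-R@a.mean(0);return t,o,b-(a@R.T+o)
E
python3 - <<'E'
from h import *
c=grab("top")
m=cv2.inRange(c["hsv"],(15,120,90),(35,255,255));m[:, :240]=0
m=cv2.morphologyEx(m,cv2.MORPH_CLOSE,np.ones((7,7)))
q=quad(m);print(q)
q=q[np.argsort(q[:,0])]; L=q[:2][np.argsort(q[:2,1])];R=q[2:][np.argsort(q[2:,1])]
uv=[L[0],L[1],R[0],R[1]]
M=np.array([[104.2,165,102.2],[47.2,165,159.2],[104.2,-165,102.2],[47.2,-165,159.2]])/1e3
W=np.array([cast(c,u,z) for u,z in zip(uv,M[:,2])])
t,o,res=se2(M,W);print(t,np.degrees(t),o,res*1e3)
# check: strip and bottle
Rm=np.array([[np.cos(t),-np.sin(t)],[np.sin(t),np.cos(t)]])
P=lambda p:np.r_[Rm@(np.array(p[:2])/1e3)+o,p[2]/1e3]
sp=(47.2+9.9,0,159.2-9.9);print("strip",P(sp),proj(c,P(sp)))
s=grab("side");print("side strip",proj(s,P(sp)),[proj(s,P((110-220,y,0))) for y in(190,-190)],"tops",[proj(s,P((-36,y,157))) for y in(190,-190)])
print("bottle",cast(c,(489,237),.06))
E
```

```text
[[268. 225.]
 [279. 213.]
 [390. 231.]
 [393. 248.]]
-0.17320073191308033 -9.923670947196332 [ 4.93177383e-01 -1.84155149e-04] [[ -6.36716356 -14.83374031]
 [  3.09855493  -0.88555801]
 [  2.2549991   12.55157168]
 [  1.01360952   3.16772664]]
strip [ 0.54942307 -0.01002454  0.1493    ] [331.30267389 234.36058086]
side strip [309.97080865 212.14078356] [array([337.07616403, 328.13257368]), array([399.08309628, 245.56555249])] tops [array([307.04522617, 258.35793935]), array([376.86485465, 186.22724154])]
bottle [ 0.56350099 -0.44513234  0.06      ]
```

carry_out(
  commands=[0.4,0.9,0.1,-0.55,1,0.4,0.9,0.1,-0.55,1,0.4,0.9,0.1,-0.55,1,0.4,0.9,0.1,-0.55,1,0.4,0.9,0.1,-0.55,1,0.4,0.9,0.1,-0.55,1,0.4,0.9,0.1,-0.55,1,0.4,0.9,0.1,-0.55,1],
  grip_force=20,
)

```text
time_s: 1.05
tcp_pos: [0.4169, -0.3206, 0.2809]
eef_rot: [-180.0, 0.0, -172.4]
contact_force: [1.0, 0.1, -0.1]
gripper_width: 0.0294
```

carry_out(
  commands=[0.4,0.9,0,-0.55,1,0.4,0.9,0,-0.55,1,0.4,0.9,0,-0.55,1,0.4,0.9,0,-0.55,1,0.4,0.9,0,-0.55,1,0.4,0.9,0,-0.55,1,0.4,0.9,0,-0.55,1,0.3,0.8,0,-0.55,1],
)

```text
time_s: 1.85
tcp_pos: [0.5411, -0.0363, 0.2806]
eef_rot: [180.0, 0.0, 170.1]
contact_force: [-0.2, -0.2, 0.4]
gripper_width: 0.0005
```

```bash
cat >> h.py <<'E'
from scipy.spatial.transform import Rotation as Ro
def tcp():
    s=telemetry.get_state();T=np.eye(4);T[:3,3]=s["tcp_pos"];T[:3,:3]=Ro.from_euler("xyz",s["eef_rot"],degrees=True).as_matrix();return T,s
def wrist():
    T,s=tcp();c=grab("wrist");c["camera_from_world"]=np.linalg.inv(T@c["mount"]);return c,s
E
python3 - <<'E'
from h import *
c,s=wrist();print(s["time_s"],s["tcp_pos"],s["eef_rot"],s["gripper_width"],s["contact_force"],s["joints"]);cv2.imwrite("pics/w1.png",c["frame"][:,:,::-1])
E
```

```text
1.85 [ 0.54112428 -0.03633445  0.28060185] [1.79992364e+02 1.14917999e-02 1.70053218e+02] 0.000483469929342617 [-0.16944973 -0.2107564   0.39440003] [ 1.68682102e+01  6.86366914e+00 -1.32520709e+01 -1.73661877e-03
 -6.98705594e+01 -1.16814394e+02]
```

View pics/w1.png

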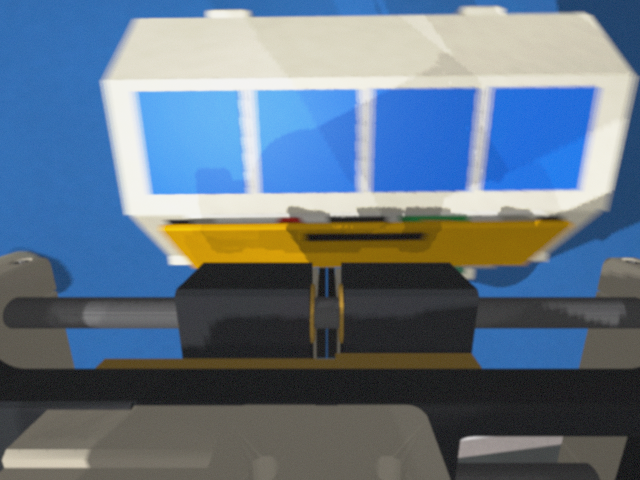

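The wrist view has image up towards the robot and image right as +y. The black strip spans (304..423, 237), a green hint shows at (435,217) and red at (290,220), so the battery looks to be on the +y side. The closed fingers are at (327,310).

Run:
```python
from h import *
c,s=wrist()
g=c["frame"].max(2);m=((g<70)*255).astype(np.uint8);m[:225]=0;m[252:]=0;m[:,:280]=0;m[:,450:]=0
n,l,st,ce=cv2.connectedComponentsWithStats(m);i=1+np.argmax(st[1:,4]);print(st[i],ce[i])
x,y,w,h,_=st[i]
pts=np.argwhere(l==i)[:,::-1];k=np.polyfit(pts[:,0],pts[:,1],1)
A=np.array([[57.1,-50,0],[57.1,50,0]])/1e3
e=[(x-.5,np.polyval(k,x)),(x+w-.5,np.polyval(k,x+w))]
B=np.array([cast(c,u,.1493) for u in e]);t,o,res=se2(A,B);print(B,np.linalg.norm(B[1]-B[0]),np.degrees(t),o)
# blue panels for yaw & centre
b=cv2.inRange(c["hsv"],(95,120,150),(125,255,255));b[:85]=0;b[195:]=0;b[:,:133]=0;b[:,603:]=0
pts=cv2.findNonZero(b);rc=cv2.boxPoints(cv2.minAreaRect(pts));W=[cast(c,u,.157) for u in rc];print(rc.tolist(),np.round(W,4).tolist(),np.mean(W,0))
```

```text
[296 230 122   9 841] [356.22116528 234.34720571]
[[ 0.54164129 -0.05749635  0.1493    ]
 [ 0.55769214  0.04204043  0.1493    ]] 0.10082261796734404 -9.160399610529442 [0.49329493 0.0013623 ]
[[131.93438720703125, 89.77073669433594], [587.9508666992188, 82.08512878417969], [589.6873168945312, 185.11204528808594], [133.67083740234375, 192.7976531982422]] [[0.4127, -0.1502, 0.157], [0.4649, 0.1719, 0.157], [0.5401, 0.1753, 0.157], [0.484, -0.1731, 0.157]] [0.47542935 0.00595911 0.157     ]
```

carry_out(
  commands=[0.15,0.23,-0.8,0,1,0.15,0.23,-0.8,0,1,0.15,0.24,-0.8,0,1,0,0,0,0,1,0,0,0,0,1],
)

```text
time_s: 2.45
tcp_pos: [0.5584, -0.0106, 0.1847]
eef_rot: [-179.9, -0.1, 170.1]
contact_force: [0.4, 0.2, 1.1]
gripper_width: 0.0007
```

carry_out(
  commands=[0,0,-0.1,0,1,0,0,-0.1,0,1,0,0,0,0,1],
)

```text
time_s: 2.75
tcp_pos: [0.5585, -0.0105, 0.177]
eef_rot: [180.0, 0.0, 170.1]
contact_force: [0.5, -0.5, 0.5]
gripper_width: 0.0005
```

carry_out(
  commands=[0,0,-0.1,0,1,0,0,0,0,1,0,0,-0.05,0,1,0,0,0,0,1],
)

```text
time_s: 3.15
tcp_pos: [0.5589, -0.0102, 0.1708]
eef_rot: [180.0, 0.0, 170.1]
contact_force: [0.5, -0.9, 1.6]
gripper_width: 0.0006
```

carry_out(
  commands=[0,0,-0.04,0,1,0,0,-0.04,0,1,0,0,0,0,1],
)

```text
time_s: 3.45
tcp_pos: [0.5596, -0.0102, 0.1683]
eef_rot: [180.0, 0.1, 170.1]
contact_force: [0.8, -1.7, 5.9]
gripper_width: 0.0005
```

carry_out(
  commands=[0,0,-0.05,0,1,0,0,0,0,1],
)

```text
time_s: 3.65
tcp_pos: [0.5602, -0.0101, 0.1669]
eef_rot: [180.0, 0.2, 170.2]
contact_force: [1.8, -0.4, 8.3]
gripper_width: 0.0006
```

carry_out(
  commands=[0,0,-0.04,0,1,0,0,0,0,1],
)

```text
time_s: 3.85
tcp_pos: [0.5607, -0.0101, 0.1657]
eef_rot: [180.0, 0.3, 170.2]
contact_force: [1.1, -0.9, 9.9]
gripper_width: 0.0002
```

carry_out(
  commands=[-0.03,0,-0.05,0,1,0,0,0,0,1],
)

```text
time_s: 4.05
tcp_pos: [0.5603, -0.01, 0.1646]
eef_rot: [179.9, 0.4, 170.2]
contact_force: [2.2, -1.6, 14.7]
gripper_width: 0.0004
```

carry_out(
  commands=[-0.02,0,-0.04,0,1,0,0,0,0,1],
)

```text
time_s: 4.25
tcp_pos: [0.5601, -0.01, 0.1636]
eef_rot: [179.9, 0.5, 170.2]
contact_force: [1.7, -1.2, 15.9]
gripper_width: 0.0004
```

carry_out(
  commands=[0,0,0.8,0,1,0,0,1,0,1,0,0,1,0,1,-0.5,0,0.5,0,1,-0.5,0,0,0,1,-0.5,0,0,0,1,0,0,0,0,1,0,0,0,0,1],
)

```text
time_s: 5.05
tcp_pos: [0.4964, -0.0101, 0.2922]
eef_rot: [180.0, 0.0, 170.1]
contact_force: [0.4, 0.4, -0.7]
gripper_width: 0.0005
```

Run:
```python
from h import *
c,s=wrist();print(s["time_s"],s["tcp_pos"],s["eef_rot"]);cv2.imwrite("pics/w2.png",c["frame"][:,:,::-1])
```

```text
5.05 [ 0.49637904 -0.01012063  0.29224412] [1.79983453e+02 1.43808915e-02 1.70132730e+02]
```

View pics/w2.png

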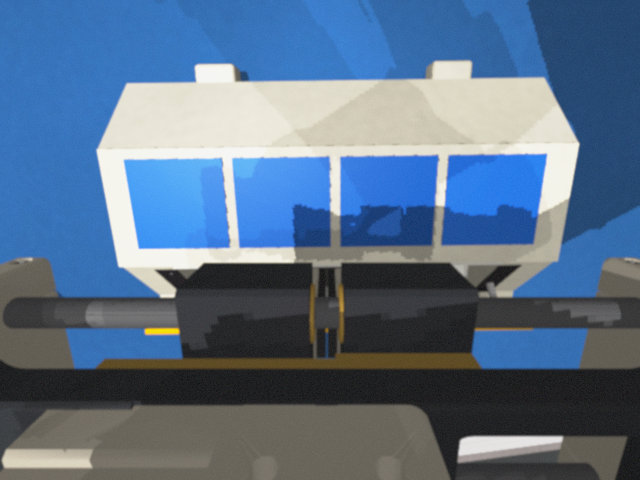

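The hatch is ajar: its edge shows yellow at (160,331) and (505,328), and the bay is opening at (165,280). Next I'll insert the closed finger behind the edge at mid-bay.

carry_out(
  commands=[0.7,0,0,0,1,0.7,0,0,0,1,0,0,-0.8,0,1,0,0,-0.8,0,1,0,0,-0.8,0,1,0,0,-0.6,0,1,0,0,0,0,1],
)

```text
time_s: 5.8
tcp_pos: [0.5508, -0.0107, 0.168]
eef_rot: [-179.8, -0.4, 170.1]
contact_force: [-1.0, -0.3, -0.0]
gripper_width: 0.0005
```

carry_out(
  commands=[0.4,-0.06,0,0,1,0.3,-0.05,0,0,1,0.3,-0.05,0,0,1,0.3,-0.05,0,0,1,0.3,-0.05,0,0,1],
)

```text
time_s: 6.3
tcp_pos: [0.6178, -0.0208, 0.1725]
eef_rot: [180.0, 0.0, 170.1]
contact_force: [-0.2, 0.2, -0.9]
gripper_width: 0.0005
```

carry_out(
  commands=[0.3,-0.05,0,0,1,0.3,-0.05,-0.1,0,1,0.2,-0.05,-0.2,0,1,0,0,-0.2,0,1,0,0,-0.2,0,1,0,0,0,0,1],
)

```text
time_s: 6.9
tcp_pos: [0.6472, -0.0267, 0.1422]
eef_rot: [-180.0, -0.2, 170.1]
contact_force: [0.3, 0.4, 0.1]
gripper_width: 0.001
```

carry_out(
  commands=[0,0,-0.1,0,1,0,0,-0.1,0,1,0,0,-0.1,0,1,0,0,-0.1,0,1],
)

```text
time_s: 7.3
tcp_pos: [0.6489, -0.0266, 0.1296]
eef_rot: [-180.0, 0.1, 170.2]
contact_force: [-13.5, 4.0, 34.3]
gripper_width: 0.0003
```

carry_out(
  commands=[0,0,0.5,0,1,0,0,1,0,1,0,0,1,0,1,0,0,1,0,1,0,0,0.5,0,1,0,0,0,0,1,0,0,0,0,1],
)

```text
time_s: 8.0
tcp_pos: [0.6485, -0.0264, 0.2883]
eef_rot: [180.0, 0.0, 170.1]
contact_force: [-0.3, 0.2, -0.5]
gripper_width: 0.0008
```

Run:
```python
from h import *
c,s=wrist();print(s["time_s"],s["tcp_pos"],s["eef_rot"],s["contact_force"]);cv2.imwrite("pics/w3.png",c["frame"][:,:,::-1])
t=np.radians(-9.3);R=np.array([[np.cos(t),-np.sin(t)],[np.sin(t),np.cos(t)]]);o=np.array([.4932,.001])
P=lambda x,y,z:np.r_[R@[x/1e3,y/1e3]+o,z/1e3]
for p in[(40,30.5,85),(40,-30.5,85),(92,30.5,85),(92,-30.5,85),(100,145,96),(100,-145,96),(36,190,157),(36,-190,157)]:print(p,proj(c,P(*p)).round(0))
hs=c["hsv"]
for n,lo,hi in(("g",(40,100,40),(85,255,255)),("r1",(0,120,60),(8,255,255)),("r2",(172,120,60),(180,255,255))):
    k,l,st,ce=cv2.connectedComponentsWithStats(cv2.inRange(hs,lo,hi))
    print(n,[(st[i].tolist(),ce[i].round().tolist()) for i in range(1,k) if st[i,4]>60])
```

```text
8.0 [ 0.64845517 -0.02641573  0.28825486] [1.79956753e+02 3.59974605e-02 1.70109893e+02] [-0.27359649  0.17850648 -0.45415834]
(40, 30.5, 85) [358.  90.]
(40, -30.5, 85) [293.  91.]
(92, 30.5, 85) [357. 148.]
(92, -30.5, 85) [295. 148.]
(100, 145, 96) [478. 155.]
(100, -145, 96) [175. 159.]
(36, 190, 157) [586.  67.]
(36, -190, 157) [65. 74.]
g [([371, 88, 71, 57, 2619], [403.0, 115.0])]
r1 [([237, 103, 31, 30, 717], [252.0, 117.0])]
r2 []
```

View pics/w3.png

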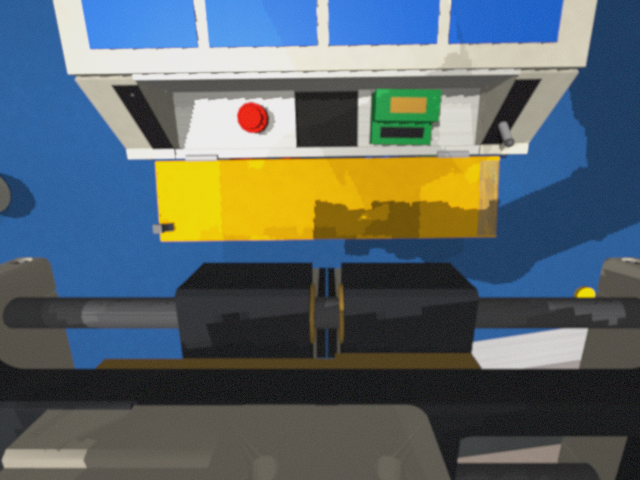

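The hatch is open, lying flat, with its outer edge at v≈241. The pocket, seen dark at (296–357, 91–148), matches my projection to a pixel. The battery is on the +y side at (371–440, 88–145) and the cap is at (252,117). I'll turn the tool 90° so that the 19 mm finger width fits between the battery and the end wall.

```bash
cat >> h.py <<'E'
_t=np.radians(-9.3);R2=np.array([[np.cos(_t),-np.sin(_t)],[np.sin(_t),np.cos(_t)]]);O=np.array([.4932,.001])
P=lambda x,y,z:np.r_[R2@[x/1e3,y/1e3]+O,z/1e3]
S=lambda w:np.r_[R2.T@(w[:2]-O)*1e3,w[2]*1e3]
E
python3 - <<'E'
from h import *
c,s=wrist()
for n,u,z in(("low L",(371,145),101),("low R",(433,145),101),("hi Lback",(374,89),119),("hi Rback",(440,89),119),("cap",(252,117),107),("wall+y floor",(478,140),85)):print(n,S(cast(c,u,z/1e3)).round(1))
for y in(66,112,114,116):print(y,P(66,y,124))
E
```

```text
low L [ 88.9  41.6 101. ]
low R [ 89.6  99.3 101. ]
hi Lback [ 43.1  40.7 119. ]
hi Rback [ 43.8  96.3 119. ]
cap [ 63.4 -66.1 107. ]
wall+y floor [ 85.6 147.7  85. ]
66 [0.56899833 0.05546663 0.124     ]
112 [0.57643211 0.10086199 0.124     ]
114 [0.57675531 0.1028357  0.124     ]
116 [0.57707852 0.10480941 0.124     ]
```

carry_out(
  commands=[0,0.2,0,1,1,0,0.2,0,1,1,0,0.2,0,1,1,0,0.2,0,1,1,0,0.2,0,1,1,0,0.2,0,1,1,0,0.2,0,1,1,0,0.2,0,1,1],
)

```text
time_s: 8.9
tcp_pos: [0.6481, 0.0376, 0.2864]
eef_rot: [180.0, -0.1, -157.7]
contact_force: [0.2, -0.7, 0.2]
gripper_width: 0.0004
```

carry_out(
  commands=[-0.2,0.1,0,1,1,-0.2,0.1,0,1,1,-0.2,0.1,0,1,1,-0.2,0.1,0,1,1,-0.2,0.1,0,1,1,-0.2,0.1,0,1,1,-0.2,0.1,0,1,1,-0.2,0.1,0,1,1],
)

```text
time_s: 9.7
tcp_pos: [0.5838, 0.0694, 0.2866]
eef_rot: [179.9, -0.1, -125.7]
contact_force: [-0.8, 0.7, 0.5]
gripper_width: 0.0005
```

carry_out(
  commands=[0,0,0,1,1,0,0,0,1,1,0,0,0,1,1,0,0,0,1,1,0,0,0,1,1,0,0,0,1,1,0,0,0,0.6,1,0,0,0,0,1],
)

```text
time_s: 10.5
tcp_pos: [0.5842, 0.0693, 0.2868]
eef_rot: [179.9, -0.1, -99.5]
contact_force: [0.6, 0.6, 0.3]
gripper_width: 0.0005
```

carry_out(
  commands=[-0.16,1,0,0,1,0,0,-1,0,1,0,0,-1,0,1,0,0,-1,0,1,0,0,-0.5,0,1,0,0,-0.3,0,1,0,0,-0.15,0,1,0,0,0,0,1],
)

```text
time_s: 11.3
tcp_pos: [0.5783, 0.1094, 0.1299]
eef_rot: [180.0, -0.0, -99.5]
contact_force: [-0.0, -0.4, -0.5]
gripper_width: 0.0004
```

Run:
```python
from h import *
c,s=wrist();print(s["time_s"],s["tcp_pos"],s["eef_rot"],s["contact_force"],S(s["tcp_pos"]));cv2.imwrite("pics/w4.png",c["frame"][:,:,::-1])
```

```text
11.3 [0.57826382 0.10941697 0.12992473] [ 1.79978449e+02 -2.65798623e-02 -9.95061497e+01] [-0.00212954 -0.37475972 -0.54873904] [ 66.4251231  120.73854352 129.92472893]
```

View pics/w4.png

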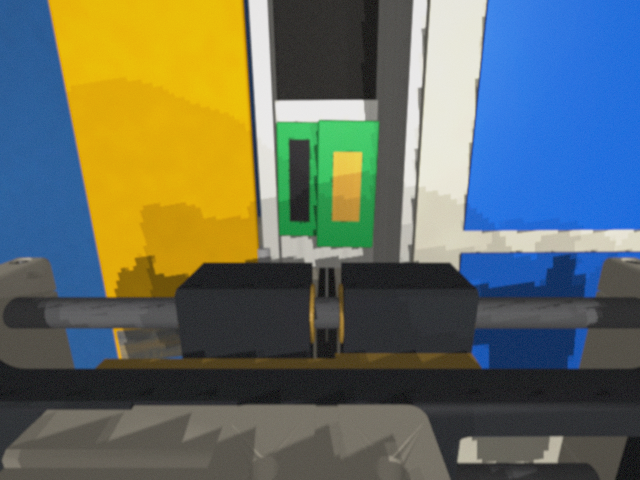

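The wrist view, looking along the bay, shows the fingers just beyond the green block (277–378, 122–248), with a white floor strip and the dark pocket above it. The alignment is good.

carry_out(
  commands=[0,0,-0.2,0,1,-0.03,-0.2,0,0,1,-0.03,-0.2,0,0,1,-0.016,-0.1,0,0,1,-0.016,-0.1,0,0,1,-0.016,-0.1,0,0,1,-0.016,-0.1,0,0,1,0,0,0,0,1],
)

```text
time_s: 12.15
tcp_pos: [0.5732, 0.0769, 0.1223]
eef_rot: [-180.0, -0.0, -99.5]
contact_force: [-0.1, 0.1, 1.2]
gripper_width: 0.0003
```

carry_out(
  commands=[-0.016,-0.1,0,0,1,-0.016,-0.1,0,0,1,-0.016,-0.1,0,0,1,-0.016,-0.1,0,0,1,-0.016,-0.1,0,0,1,-0.016,-0.1,0,0,1,-0.016,-0.1,0,0,1,-0.016,-0.1,0,0,1],
)

```text
time_s: 12.95
tcp_pos: [0.5676, 0.0449, 0.1218]
eef_rot: [180.0, -0.0, -99.5]
contact_force: [0.0, 1.7, -0.8]
gripper_width: 0.0006
```

carry_out(
  commands=[-0.016,-0.1,0,0,1,-0.016,-0.1,0,0,1,-0.016,-0.1,0,0,1,-0.01,-0.06,0,0,1,0,0,0,0,1],
)

```text
time_s: 13.45
tcp_pos: [0.5656, 0.0306, 0.1222]
eef_rot: [180.0, -0.0, -99.5]
contact_force: [0.2, 0.4, 0.4]
gripper_width: 0.0004
```

```bash
cat > look.py <<'E'
import sys
from h import *
c,s=wrist();print(s["time_s"],s["tcp_pos"],s["contact_force"],S(s["tcp_pos"]));cv2.imwrite(sys.argv[1],c["frame"][:,:,::-1])
k,l,st,ce=cv2.connectedComponentsWithStats(cv2.inRange(c["hsv"],(40,100,40),(85,255,255)))
print([(st[i].tolist(),ce[i].round().tolist()) for i in range(1,k) if st[i,4]>60])
print("home top corners z112:",[proj(c,P(*p)).round() for p in((43,-28,112),(69,-28,112),(43,28,112),(69,28,112))])
print("unseated top z119:",[proj(c,P(*p)).round() for p in((43,-28,119),(69,-28,119),(43,28,119),(69,28,119))])
E
python3 look.py pics/w5.png
```

```text
13.45 [0.56563761 0.03055365 0.12215929] [0.15502499 0.35829392 0.39372807] [ 66.70948761  40.87138437 122.15929102]
[([274, 146, 101, 130, 8021], [326.0, 205.0])]
home top corners z112: [array([380., 143.]), array([318., 143.]), array([375., 268.]), array([319., 268.])]
unseated top z119: [array([383., 143.]), array([318., 143.]), array([378., 273.]), array([319., 274.])]
```

View pics/w5.png

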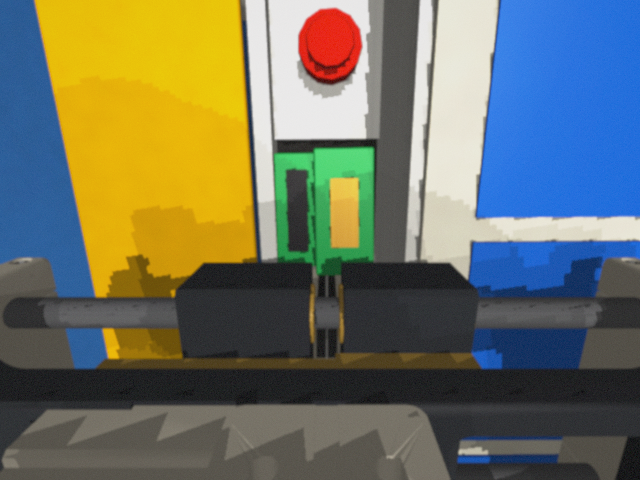

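The block is almost over the pocket, with its leading edge at v≈147 against the pocket's far edge at v≈140. The red cap at (330,45) is untouched. Its trailing end is about 1 mm short, so I'll push gently further.

carry_out(
  commands=[-0.008,-0.05,0,0,1,-0.004,-0.025,0,0,1,0,0,0,0,1],
)

```text
time_s: 13.8
tcp_pos: [0.5653, 0.028, 0.1221]
eef_rot: [180.0, 0.0, -99.5]
contact_force: [0.3, 0.8, 0.1]
gripper_width: 0.0005
```

```bash
python3 look.py pics/w6.png
```

```text
13.8 [0.56528561 0.02799484 0.12214738] [0.25185117 0.84490141 0.05621314] [ 66.775623    38.28931719 122.14738436]
[([274, 147, 101, 130, 8003], [326.0, 205.0])]
home top corners z112: [array([380., 149.]), array([318., 149.]), array([375., 273.]), array([320., 273.])]
unseated top z119: [array([383., 149.]), array([318., 150.]), array([378., 279.]), array([319., 279.])]
```

carry_out(
  commands=[-0.004,-0.025,0,0,1,0,0,0,0,1,-0.004,-0.025,0,0,1,0,0,0,0,1],
)

```text
time_s: 14.25
tcp_pos: [0.5651, 0.026, 0.1222]
eef_rot: [-180.0, 0.0, -99.5]
contact_force: [-0.7, 0.8, 0.0]
gripper_width: 0.0003
```

```bash
python3 look.py pics/w7.png
```

```text
14.25 [0.5650674  0.02598451 0.12222717] [-0.72266771  0.75007568  0.04595168] [ 66.88515933  36.27014914 122.22716859]
[([274, 150, 102, 125, 7874], [326.0, 204.0])]
home top corners z112: [array([380., 154.]), array([319., 154.]), array([376., 277.]), array([320., 277.])]
unseated top z119: [array([383., 155.]), array([318., 155.]), array([378., 283.]), array([320., 283.])]
```

The block's extent went from 130 to 125 px, which is what a drop would look like. I'll back off, rise and look.

carry_out(
  commands=[0.06,0.4,0,0,1,0.03,0.2,0,0,1,0,0,0.8,0,1,0,0,0.8,0,1,0.08,0.5,0,0,1,0,0,0,0,1,0,0,0,0,1],
)

```text
time_s: 15.0
tcp_pos: [0.5715, 0.0706, 0.1859]
eef_rot: [180.0, -0.0, -99.4]
contact_force: [-0.8, -0.1, -0.5]
gripper_width: 0.0005
```

```bash
python3 look.py pics/w8.png
python3 - <<'E'
import cv2
i=cv2.imread("pics/w8.png")[60:300,200:440];cv2.imwrite("pics/w8c.png",cv2.resize(i,None,fx=2.5,fy=2.5,interpolation=cv2.INTER_CUBIC))
E
```

```text
15.0 [0.57148559 0.0706435  0.18588509] [-0.78041369 -0.12015427 -0.49221932] [ 66.00192169  81.37933845 185.88508997]
[([285, 68, 77, 100, 5092], [325.0, 118.0])]
home top corners z112: [array([364.,  69.]), array([319.,  69.]), array([362., 168.]), array([320., 169.])]
unseated top z119: [array([366.,  66.]), array([319.,  67.]), array([363., 169.]), array([320., 169.])]
```

View pics/w8c.png

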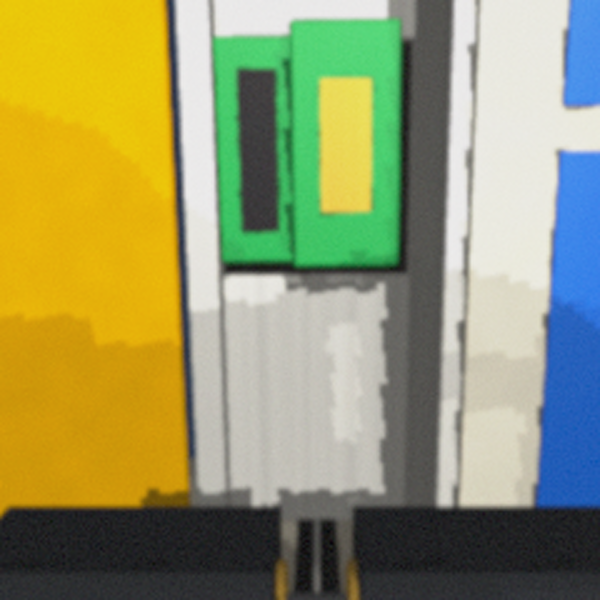

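The block sits at rows 68–168, against predictions of 69–168.5 for home and 66–169 for unseated. A dark pocket gap shows at its near end. I'll confirm its height with a light touch on top, expected at 112 mm, which is a TCP z of 0.134.

carry_out(
  commands=[-0.11,-0.66,0,0,1,-0.11,-0.66,0,0,1,-0.11,-0.68,0,0,1,0,0,-0.6,0,1,0,0,-0.5,0,1,0,0,0,0,1,0,0,-0.05,0,1,0,0,0,0,1],
)

```text
time_s: 15.85
tcp_pos: [0.559, -0.0099, 0.1407]
eef_rot: [-180.0, 0.0, -99.5]
contact_force: [-0.4, 0.0, -0.2]
gripper_width: 0.0005
```

carry_out(
  commands=[0,0,-0.06,0,1,0,0,0,0,1],
)

```text
time_s: 16.05
tcp_pos: [0.5587, -0.0098, 0.1381]
eef_rot: [-180.0, 0.0, -99.5]
contact_force: [0.6, 0.0, 0.2]
gripper_width: 0.0006
```

carry_out(
  commands=[0,0,-0.05,0,1,0,0,0,0,1],
)

```text
time_s: 16.25
tcp_pos: [0.5585, -0.0099, 0.1357]
eef_rot: [180.0, 0.0, -99.5]
contact_force: [0.3, 0.5, -0.2]
gripper_width: 0.0005
```

carry_out(
  commands=[0,0,-0.05,0,1,0,0,0,0,1],
)

```text
time_s: 16.45
tcp_pos: [0.5588, -0.0099, 0.1343]
eef_rot: [-180.0, 0.0, -99.5]
contact_force: [-1.5, 0.6, 5.2]
gripper_width: 0.0003
```

carry_out(
  commands=[0,0,-0.04,0,1,0,0,0,0,1],
)

```text
time_s: 16.65
tcp_pos: [0.5588, -0.0099, 0.1342]
eef_rot: [-179.9, -0.0, -99.4]
contact_force: [-6.9, 0.8, 18.2]
gripper_width: 0.0009
```

Firm contact at TCP z 0.134, so the top is at 112 mm and the block is fully home. I'll rise clear and check the hatch and the surroundings.

carry_out(
  commands=[0,0,0.5,0,1,0,0,1,0,1,0,0,1,0,1,0,0,1,0,1,-1,0,0.5,0,1,-0.5,0,0,0,1,0,0,0,0,1],
)

```text
time_s: 17.35
tcp_pos: [0.4968, -0.0101, 0.2935]
eef_rot: [-179.9, 0.1, -99.5]
contact_force: [0.8, -0.2, 0.2]
gripper_width: 0.0007
```

Run:
```python
from h import *
T,s=tcp();print(s["time_s"],s["tcp_pos"],s["contact_force"])
c=grab("side");
for a in(2.2,1.9,1.4):
    d=3*np.pi/4-a;print(a,[proj(c,P(100+80*np.cos(d),y,98+80*np.sin(d))).round() for y in(165,-165)])
i=c["frame"][130:430,100:500,::-1];cv2.imwrite("pics/s2.png",cv2.resize(i,None,fx=2,fy=2,interpolation=cv2.INTER_CUBIC))
```

```text
17.35 [ 0.49681525 -0.0100501   0.2935243 ] [ 0.79697013 -0.1673523   0.24347979]
2.2 [array([229., 246.]), array([297., 189.])]
1.9 [array([231., 239.]), array([300., 182.])]
1.4 [array([240., 230.]), array([308., 173.])]
```

View pics/s2.png

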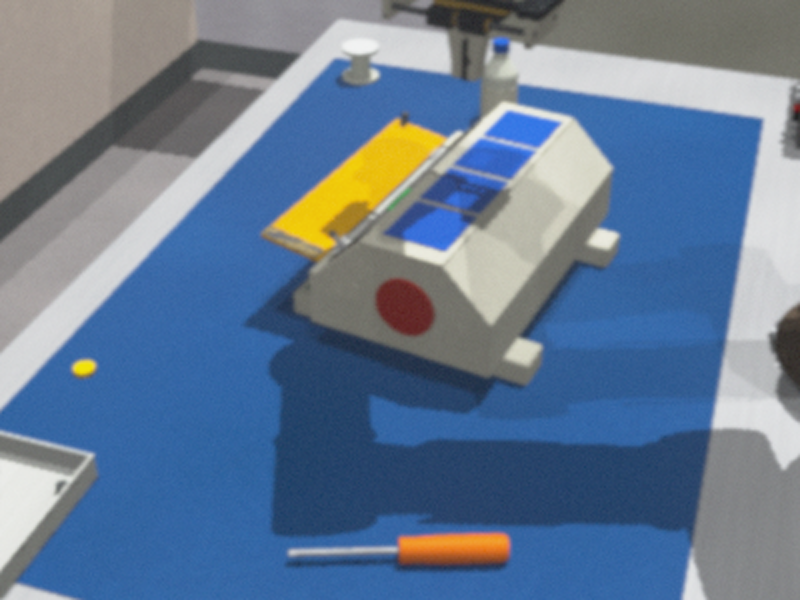

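The hatch's outer corner is at full-image (231,247), against (229,246) predicted at the 2.2 rad stop, so it is fully open. The screwdriver and bottle are undisturbed and the gripper is clear.

```bash
python3 -c "
from plant import r
print(r.close_job())"
```

```text
the job is handed in; nothing more can be done
None
```

The job is done and handed in at about 17.4 s of the 58 s allowed. I pressed the hatch at the black strip, backed off and let it spring ajar. I then swung it down to its stop and pushed the battery along the floor into the pocket.

Last checks:
- **Battery:** a light touch met its top at 112 mm, the height for fully home; unseated it would be 119 mm. The wrist view agreed.
- **Hatch:** the side view puts its outer corner within about 2 px of where it should be at the 2.2 rad stop.
- **Other items:** the red cap was not touched at any point. The screwdriver and bottle look undisturbed in the last side view.
- **Arm:** it ended clear of everything, with force readings near zero.

The highest force I read was about 37 N at the wrist, when the closed fingertips brought the hatch onto its stop. The press on the strip peaked at about 16 N straight down, roughly 11 N square to the hatch, so slightly over the 4–10 N given. The catch let go as intended. No check failed.

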